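# Seat the bayonet test plug and hold it

### The job

Lift the loose dust cap off the socket of the grey test box and set it down in the shallow blue tray, without dropping it. Then take the plug with the two side lugs and the flat grip out of the holder, push it down into the socket with its lugs in the two slots, and turn it a quarter turn clockwise (seen from above) to the stop against the return spring. Finish while still gripping the plug, holding it pressed fully home and fully turned, since it springs back if let go; leave the other plug in the holder and everything else on the bench where it is.

Things in the scene. Friction and masses are not known exactly. Their poses are not given: they have to be found in the camera images.
- socket (a point): Centre of the bayonet socket's mouth, on the top face of its collar, 70 mm above the bench. z is up. Bore 27 mm across; two slots 11 mm wide reach out from the bore along the point's +y and -y to 22 mm from the axis. The face around bore and slots is 5 mm thick; under it is a hollow in which the lugs can turn. The dust cap covers it at first.
- test_box: Grey test box, fixed, 160 x 120 mm along its x and y, 50 mm tall; origin on the bench under the socket's axis, x and y as the socket's. In the middle of its top stands the socket: a round aluminium collar 54 mm across and 20 mm tall.
- socket_press (a joint): Travel of the sprung carrier inside the socket, m: 0 at rest, 0.009 fully down at its stop. The lugs meet it when the plug's origin is 24 mm below the mouth; it pushes back with 4 N, rising to 10.5 N at 9 mm (plug's origin 33 mm below the mouth = fully home). The lugs clear the slots, to turn freely, once it is pushed more than 2 mm.
- socket_turn (a joint): Turn of the same carrier, rad, growing clockwise seen from above: 0 at rest (in line with the slots), 1.571 at the stop. The lugs drive it, with about 5 degrees of play to either side; a return spring resists with 0.02 N m rising to 0.15 N m and turns it back when let go.
- dust_cap: Black dust cap that sits loosely over the collar: 65 mm across, 20 mm tall, with a round knob on top 20 mm across and 30 mm tall. Origin at the centre of its lower rim, z up; the knob spans 20 to 50 mm above the origin. In place, its origin is 16 mm below the socket's mouth and it lifts straight off.
- tray: Shallow open blue tray, fixed, 130 x 130 mm outside, 22 mm tall, 4 mm walls, floor about 4 mm thick. Origin at the centre of its underside.
- plug: The bayonet plug, 120 g, upright in the holder. Origin at the centre of its foot, z up. Steel shank 24 mm across, 37 mm long, foot chamfered; two lugs 8 mm wide along its +y and -y, out to 20 mm from the axis, 12 to 21 mm above the origin; flange 42 mm across, 37 to 41 mm up; flat black grip, 41 to 78 mm up, 18 mm thick along its x, 38 mm long along y (in line with the lugs).
- spare_plug: The other plug in the holder, to be left: same shank and flange but no lugs, and a round grip 26 mm across, 65 mm tall in all. Origin at the centre of its foot.
- holder: Grey holder block, fixed, 70 x 170 x 30 mm; origin at the centre of its underside. Two holes 10 mm deep, 50 mm either side of the centre along its y; a plug stands in each with its foot 20 mm above the bench. Which plug is in which hole varies.
- screwdriver: Bystander: screwdriver lying beside the toolbox, about 200 mm long. Leave it.
- cleaner: Bystander: white bottle, 54 mm across, 130 mm tall, beyond the test box. Leave it.
- reel: Bystander: steel ring-shaped reel, 70 mm across, 30 mm tall. Leave it.
- board: Bystander: green circuit board with components, 100 x 70 mm, lying flat. Leave it.
- spacer: Bystander: brass ring, 36 mm across, 25 mm tall, between holder and test box. Leave it.
- jar: Bystander: small amber jar with a black cap, 50 mm across, 60 mm tall. Leave it.
Things that resemble listed ones, but are neither listed nor needed, are in the scene too. Of the things shaped like the tray, the blue one is meant.

How it is judged:
On the way, in this order (a step that is already met when the one before it is completed fails the run):
1. the dust cap is lifted clear of the socket in the gripper (contact force between the fingers and dust_cap above 0.5 N and z of dust_cap in the frame of socket above 0.02 m), for 0.1 s.
2. the dust cap rests in the tray, let go (x of dust_cap in the frame of tray between -0.035 and 0.035 m and y of dust_cap in the frame of tray between -0.035 and 0.035 m and height (world z) of dust_cap below 0.06 m and linear speed of dust_cap below 0.05 m/s and contact force between the fingers and dust_cap below 0.1 N), for 0.2 s.
3. the plug is in the socket, lugs in the slots, pressing the spring (horizontal distance between plug and socket below 0.004 m and value of joint socket_press above 0.0012 m and value of joint socket_turn below 0.8 rad), for 0.05 s.
At the end, for the whole second after the job is handed in: Cap still and untouched in the tray (within 35 mm of its centre along each side); plug upright within 0.1 rad, within 4 mm of the socket axis, gripped with over 2 N, pressed at least 6.5 of 9 mm and turned at least 1.35 of 1.57 rad; spare plug still in its hole (moved under 30 mm) (all of step 2 and value of joint socket_press above 0.0065 m and value of joint socket_turn above 1.35 rad and horizontal distance between plug and socket below 0.004 m and z of plug in the frame of socket below -0.029 m and angle between plug's own z axis and vertical below 0.1 rad and contact force between the fingers and plug above 2 N and distance of spare_plug from where it was at the start of the episode below 0.03 m); the arm keeps its last pose, push and grip.
It fails at once if the dust cap is dropped (falls freely faster than 0.6 m/s) (linear speed of dust_cap above 0.6 m/s and contact force between the fingers and dust_cap below 0.1 N).
It fails at once if the other plug is moved more than 30 mm (distance of spare_plug from where it was at the start of the episode above 0.03 m).
It fails at once if a bystander (screwdriver, bottle, reel, brass ring, circuit board or jar) is moved more than 40 mm (distance of any of screwdriver, cleaner, reel, board, spacer, jar from where it was at the start of the episode above 0.04 m).
It also fails if it takes over 72 s, if anything falls off the work surface, if the arm or the gripper's body presses on something with over 40 N, if the wrist force passes 120 N, or if a joint passes its speed limit or range.

### The arm

A 6-joint arm with a two-finger parallel gripper is mounted at the origin on the work surface. World frame = base frame: x ahead of the robot, y to its left, z up, the work surface at z = 0. Lengths are in m, angles in rad, forces in N, time in s.
With the tool pointing down it reaches from about 0.325 to 0.775 m from the base axis. Payload 9.3 kg.
Tool frame: the origin (TCP) lies at the very end of the fingers, on their centre line; the grasp point (between the pads) lies 19 mm behind it; z points along the fingers, y is the line along which they close (so a half turn about z gives the same grasp; the last joint's range is limited). The gripper opens to 85 mm and grips with 20 to 120 N. Pads are 22 mm wide; open, the fingers measure 114 mm over their backs; the gripper's body (76 mm by 85 mm) begins 54 mm behind the grasp point. The pads swing forward as they close: fully open they stand 13 mm farther back than shut.
Start: joints at [1.103, 0.259, 0.021, 1.334, 0, 1.418], TCP at [0.17, 0.523, 0.231] pointing down, gripper open.
Joint ranges: [-3.04, 3.04], [-0.91, 1.82], [-1.04, 1.36], [-1.92, 1.95], [-1.52, 1.45], [-3.14, 3.14]. Speed limits (rad/s): [2.22, 2.22, 2.79, 3.14, 3.14, 3.14].

### API

Orientations are given as a unit quaternion [x, y, z, w].
In Python, from plant import env gives the robot as it stands. The module is installed in compiled form; this text tells all that it offers.
- The arm moves only by the shell command python3 -m inch 'ROWS' [FORCE]. ROWS is JSON, one flat list of numbers, 7 for each row, row after row: the shift along the tool's x, y, z each as a share of 40 mm, from -1 to 1, then the turn, a rotation vector about the tool's x, y, z each as a share of 30 degrees, from -1 to 1, then the opening, from -1 (shut) to 1 (fully open). A call has 1 to 5 rows; each row shifts and turns the commanded pose from where the row before left it, along the tool's axes as they then stand; what a row does not reach is not made up. A row lasts 1/12 s, in which the tool goes at most 41.7 mm and 7.16 degrees, less where a joint would pass 70% of its speed; a pose out of reach is approached as far as the arm can. A call with a number of a shift or a turn outside -1 to 1 is refused whole. A call with a gripper value outside its range is refused whole. The fingers move at their own pace and stop on an object; FORCE is the grip in N (left out, the last holds). Time passes only in rows, so rows that do not move let the fingers close. It gives the time, the measured TCP pose, the force, the opening and the grip force at its end, in the units of the state.
- env.get_obs(): the state, without advancing time (a new reading comes with each control period).
- env.read_camera(name): name is "scene" or "side" or "wrist"; returns the picture (420x560x3 uint8, red, green, blue); there is no depth.
- env.calibration(name): a dict with "fx", "fy", "cx", "cy" (pixels), "R" (3x3) and "t" (3): a world point X has camera coordinates R X + t. Camera axes: x right, y down, z forward; pixel columns grow to the right and rows downward; lengths in m; the calibration is good to about 2 mm. The wrist camera is an equidistant fisheye: a pixel r from the principal point sees the ray r / f radians off the axis. A picture is of the moment at which its call begins: read the wrist's pose just before it. calibration takes no time and is no camera call; for the wrist camera it gives the pose at the moment of the call.
- env.close_job(): hands the job in; it is judged then, once.
The state is a dict: "t": time; "joint_pos": joint angles; "joint_velocities": joint speeds; "effort": joint torques, N m; "tcp_pos": TCP position; "eef_rot": TCP orientation; "ft_force": force on the tool from outside, world axes, zero at the start; "ft_torque": the same for the moment, N m; "gripper_width": finger opening in m; "grasp_force": force on a finger pad.
Only numpy, scipy, OpenCV 4.12 (cv2) and the standard library are available. Lean on these libraries where they do the work, as an engineer would, in place of code of your own. Each camera call takes 0.05 s, during which the arm holds its last target. There are 200 camera calls.

## Working session

There is one attempt and no reset: what is moved stays moved. The work goes in short steps, Python scripts to look and compute and a shell command to move; the robot and the scene stay as the last step left them, time stands still between calls to the robot, and variables do not carry over. Pictures are saved under pics/ and viewed, at most 10 in all, crops included, and the job is handed in when it is done.

```bash
mkdir -p pics
cat > h.py <<'E'
from plant import env
import numpy as np, cv2
from scipy.spatial.transform import Rotation as Ro
def save(n,f): 
    c=env.calibration(n); im=env.read_camera(n); cv2.imwrite(f'pics/{f}.png',im[:,:,::-1]); return im,c
def ray(c,uv,fish=False):
    x=(uv[0]-c['cx'])/c['fx'];y=(uv[1]-c['cy'])/c['fy']
    if fish:
        r=np.hypot(x,y); s=np.sin(r)/max(r,1e-9); d=np.array([x*s,y*s,np.cos(r)])
    else: d=np.array([x,y,1.])
    R=np.array(c['R']);t=np.array(c['t']); return -R.T@t, R.T@d/np.linalg.norm(d)
def atz(c,uv,z,fish=False):
    o,d=ray(c,uv,fish); return o+d*(z-o[2])/d[2]
def tri(*rays):
    A=sum(np.eye(3)-np.outer(d,d) for o,d in rays); b=sum((np.eye(3)-np.outer(d,d))@o for o,d in rays)
    return np.linalg.solve(A,b)
E
python3 - <<'E'
from h import *
for n in('scene','side','wrist'):
    im,c=save(n,n+'0'); np.savez('c_'+n+'0',**{k:np.array(v) for k,v in c.items()})
    R=np.array(c['R']); print(n,c['fx'],c['cx'],c['cy'],(-R.T@np.array(c['t'])).round(3),R.round(2).tolist())
o=env.get_obs();print(o)
a=np.hstack([cv2.imread('pics/scene0.png')]);
E
```

```text
scene 386.58190386695526 283.6552577650453 209.67809089838852 [1.296 0.085 0.567] [[-0.14, 0.99, 0.0], [0.53, 0.08, -0.85], [-0.84, -0.12, -0.53]]
side 460.1645803421343 270.01467626936125 205.07524394538603 [-0.108 -0.84   0.722] [[0.79, -0.61, -0.02], [-0.34, -0.41, -0.84], [0.51, 0.68, -0.54]]
wrist 325.19226210127806 278.05745976926903 211.93053550787792 [0.105 0.544 0.373] [[0.31, 0.95, -0.0], [0.91, -0.3, 0.28], [0.26, -0.09, -0.96]]
{'t': 0.15, 'joint_pos': array([1.10339402e+00, 2.59054819e-01, 2.09493910e-02, 1.33368626e+00,
       3.52940655e-06, 1.41817324e+00]), 'joint_velocities': array([ 3.09355242e-04, -1.88851400e-03,  1.37638110e-03, -1.33236324e-03,
       -1.16499295e-05,  2.23102775e-03]), 'effort': array([ 2.81478737e-03, -5.55971575e+01,  3.44662571e+01,  1.13605513e-02,
       -2.05891533e-04, -1.20636651e-05]), 'tcp_pos': array([0.17020662, 0.52278726, 0.23081465]), 'eef_rot': array([ 1.56740598e-01,  9.87639680e-01, -4.73418748e-04, -1.53508713e-04]), 'ft_force': array([0.40817793, 0.33717814, 0.12782412]), 'ft_torque': array([-0.02221824,  0.02311213, -0.05108861]), 'grasp_force': 0.0, 'gripper_width': 0.0857822841939206}
```

View pics/scene0.png

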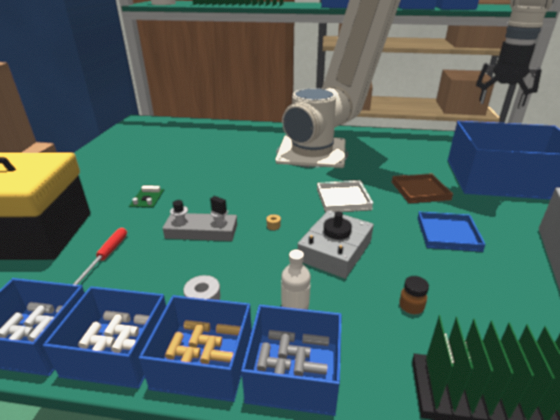

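View pics/side0.png

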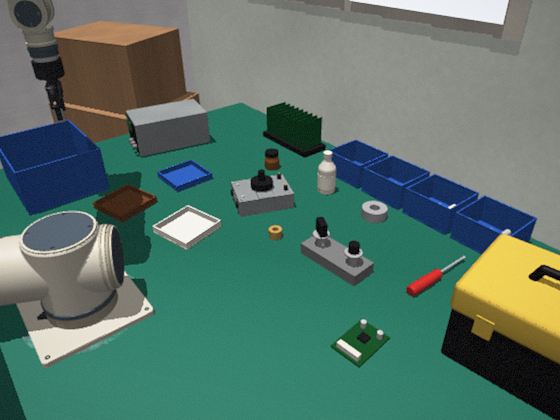

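The scene view shows the capped test box at (337,235). There are three trays: white (345,195), brown (422,187) and blue (450,231), and the blue one is meant. The holder at (200,225) carries a round-grip plug at (179,211) and a flat-grip plug at (218,207). In the side view these are: cap (262,182), blue tray (185,175), flat grip (321,228), round grip (353,248). I'll confirm in one enlarged montage.

Run:
```python
import cv2,numpy as np
s=cv2.imread('pics/scene0.png');d=cv2.imread('pics/side0.png')
cr=lambda im,x,y,w,h,k:cv2.resize(im[y:y+h,x:x+w],(400,300),interpolation=cv2.INTER_CUBIC)
# 100x75 crops x4
m=np.vstack([np.hstack([cr(s,150,180,100,75,4),cr(s,290,200,100,75,4)]),np.hstack([cr(d,290,210,100,75,4),cr(d,215,160,100,75,4)])])
cv2.imwrite('pics/mont.png',m)
```

```text
(no output)
```

View pics/mont.png

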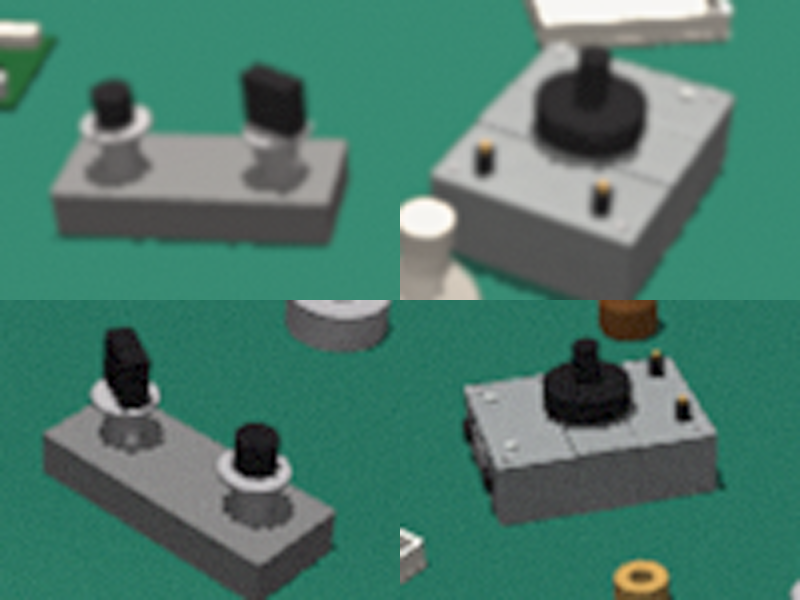

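The montage confirms it: the flat grip with the wide flange, scene (218,198) and side (320,218), is the plug. The round grip, (178,202) and (354,243), is the spare. The capped knob is at (338,213) and (261,171).

Run:
```python
from h import *
S=env.calibration('scene');D=env.calibration('side')
for n,a,b in [('knobtop',(338.4,214),(261.5,171.5)),('plugtop',(218.5,198.2),(320,218.2)),('spare',(178,202),(354.2,243))]:
    r=[ray(S,a),ray(D,b)]; p=tri(*r); print(n,p.round(4),[round(np.linalg.norm(np.cross(d,p-o)),4) for o,d in r])
def corners(n,z,sc,sd):
    for c,l in((S,sc),(D,sd)):
        P=np.array([atz(c,u,z)[:2] for u in l]); e=np.roll(P,-1,0)-P
        print(n,P.round(3).tolist(),'mean',P.mean(0).round(4),'len',np.hypot(*e.T).round(3),'ang',np.degrees(np.arctan2(e[:,1],e[:,0])).round(1))
corners('box',.05,[(430-100,211),(373.3,223.8),(348,261.3),(298,243.8)],[(231.5,181.5),(282,175.5),(293.8,193.8),(240,201.3)])
corners('hold',.03,[(170,213.3),(236.8,215.5),(232.5,230.8),(163.5,228.8)],[(301.3,243.8),(354.5,277.5),(373,263)])
corners('tray',.022,[(418,214),(470,214),(483,244),(430,246)],[(158,176),(190,163),(212,175),(184,188)])
```

```text
knobtop [0.5673 0.1018 0.1006] [np.float64(0.0013), np.float64(0.0013)]
plugtop [ 0.5347 -0.18    0.0999] [np.float64(0.0009), np.float64(0.0009)]
spare [ 0.5422 -0.2829  0.0837] [np.float64(0.002), np.float64(0.002)]
box [[0.475, 0.084], [0.518, 0.187], [0.665, 0.129], [0.62, 0.02]] mean [0.5695 0.1048] len [0.112 0.158 0.118 0.158] ang [  67.9  -21.8 -112.2  156.2]
box [[0.516, 0.183], [0.654, 0.116], [0.613, 0.011], [0.472, 0.075]] mean [0.5639 0.0963] len [0.154 0.113 0.154 0.116] ang [ -25.9 -111.6  155.5   68.1]
hold [[0.513, -0.322], [0.499, -0.15], [0.566, -0.144], [0.581, -0.31]] mean [ 0.5397 -0.2315] len [0.172 0.067 0.167 0.069] ang [  94.8    5.3  -84.7 -170.6]
hold [[0.495, -0.158], [0.505, -0.327], [0.575, -0.319]] mean [ 0.5251 -0.2682] len [0.169 0.07  0.18 ] ang [-86.3   6.6 116.7]
tray [[0.413, 0.31], [0.394, 0.443], [0.523, 0.44], [0.549, 0.317]] mean [0.4698 0.3776] len [0.135 0.13  0.125 0.136] ang [  98.2   -1.6  -78.4 -177. ]
tray [[0.381, 0.406], [0.504, 0.42], [0.517, 0.301], [0.408, 0.285]] mean [0.4527 0.3527] len [0.124 0.12  0.11  0.124] ang [   6.4  -83.8 -171.8  102.8]
```

```bash
python3 -m inch '[-0.9,-0.17,0,0,0,0,1,-0.9,-0.17,0,0,0,0,1,-0.9,-0.17,0,0,0,0,1,-0.9,-0.17,0,0,0,0,1,-0.9,-0.17,0,0,0,0,1]'
python3 -m inch '[-0.9,-0.17,0,0,0,0,1,-0.9,-0.17,0,0,0,0,1,-0.9,-0.17,0,0,0,0,1,-0.9,-0.17,0,0,0,0,1,0,0,0,0,0,0,1]'
cat > look.py <<'E'
import sys,pickle
from h import *
f=sys.argv[1]; im,c=save('wrist',f); pickle.dump(c,open(f'c_{f}.pkl','wb')); o=env.get_obs()
R=Ro.from_quat(o['eef_rot']).as_matrix(); print(round(o['t'],2),o['tcp_pos'].round(4),'R',R.round(3).tolist(),'yawY',np.degrees(np.arctan2(R[1,1],R[0,1])).round(2),o['joint_pos'].round(2))
E
python3 look.py w1
```

```text
t: 0.57
tcp_pos: [0.3321, 0.4338, 0.2311]
eef_rot: [0.157, 0.988, -0.0, -0.0]
ft_force: [-0.1, 0.4, 0.9]
gripper_width: 0.0854
grasp_force: 0.0
t: 0.98
tcp_pos: [0.4643, 0.3614, 0.2302]
eef_rot: [0.159, 0.987, -0.001, 0.0]
ft_force: [-1.0, -0.3, -0.3]
gripper_width: 0.0858
grasp_force: 0.0
1.03 [0.462  0.3626 0.2303] R [[-0.95, 0.314, -0.001], [0.314, 0.95, -0.001], [0.001, -0.001, -1.0]] yawY 71.72 [ 0.52  0.32  0.11  1.36 -0.    0.84]
```

```bash
python3 -m inch '[-0.65,-0.76,0,0,0,0,1,-0.65,-0.76,0,0,0,0,1,-0.65,-0.76,0,0,0,0,1,-0.65,-0.76,0,0,0,0,1]'
python3 -m inch '[-0.65,-0.76,0,0,0,0,1,-0.65,-0.76,0,0,0,0,1,-0.65,-0.76,0,0,0,0,1,0,0,0,0,0,0,1,0,0,0,0,0,0,1]'
python3 look.py w2
python3 - <<'E'
import cv2,numpy as np
a,b=[cv2.imread(f'pics/{n}.png') for n in('w1','w2')]
cv2.imwrite('pics/m2.png',cv2.resize(np.vstack([a,b]),(400,600)) if 0 else np.hstack([cv2.resize(a,(400,300)),cv2.resize(b,(400,300))]))
E
```

```text
t: 1.37
tcp_pos: [0.5201, 0.216, 0.2313]
eef_rot: [0.156, 0.988, 0.0, -0.0]
ft_force: [1.3, 1.0, -0.7]
gripper_width: 0.0854
grasp_force: 0.0
t: 1.78
tcp_pos: [0.5667, 0.1045, 0.2309]
eef_rot: [0.158, 0.987, 0.0, -0.0]
ft_force: [-0.6, 1.1, -0.3]
gripper_width: 0.0855
grasp_force: 0.0
1.83 [0.5662 0.1058 0.2311] R [[-0.951, 0.311, -0.001], [0.311, 0.951, 0.0], [0.001, 0.0, -1.0]] yawY 71.9 [0.04 0.3  0.09 1.35 0.   0.35]
```

View pics/m2.png

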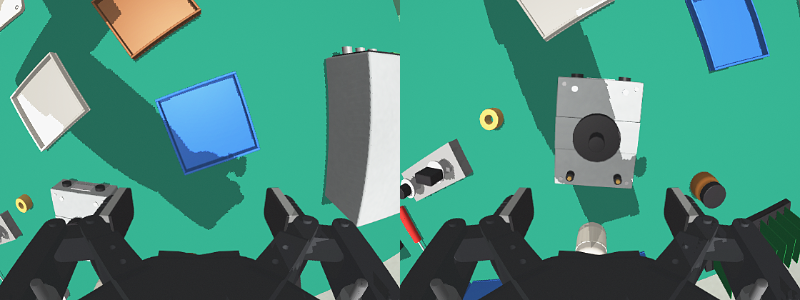

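The left picture shows the blue tray with its centre at about (291,171) at full resolution. The right one shows the capped box with the knob at about (284,203) and the plugs to the left near (620→308,240).

Run:
```python
from h import *
import pickle
c1,c2=[pickle.load(open(f'c_{n}.pkl','rb')) for n in('w1','w2')]
im=cv2.imread('pics/w1.png').astype(int); b,g,r=im[...,0],im[...,1],im[...,2]
m=((b>g+40)&(b>r+60)).astype(np.uint8); n,l,s,cc=cv2.connectedComponentsWithStats(m); i=1+s[1:,4].argmax(); print(s[i],cc[i])
cnt=max(cv2.findContours((l==i).astype(np.uint8),0,2)[0],key=cv2.contourArea); bx=cv2.boxPoints(cv2.minAreaRect(cnt)); print(bx.round(1).tolist())
P=np.array([atz(c1,u,.022,True) for u in bx]);print('tray',P.round(4).tolist(),P.mean(0))
print('knob',atz(c2,(284,203),.104,True),'disc',atz(c2,(197*1.4,137*1.4),.074,True))
im=cv2.imread('pics/w2.png',0); sub=im[100:262,210:330]
m=(sub<60).astype(np.uint8);n,l,s,cc=cv2.connectedComponentsWithStats(m);i=1+s[1:,4].argmax();print(s[i],cc[i]+[210,100],atz(c2,cc[i]+[210,100],.078,True))
```

```text
[  217   100   147   145 13329] [292.13744467 171.92857679]
[[215.3000030517578, 136.89999389648438], [329.6000061035156, 98.80000305175781], [366.29998779296875, 208.89999389648438], [252.0, 247.0]]
tray [[0.393, 0.3133, 0.022], [0.3926, 0.4428, 0.022], [0.5228, 0.4483, 0.022], [0.5253, 0.309, 0.022]] [0.45843505 0.37835013 0.022     ]
knob [0.56855378 0.10923169 0.104     ] disc [0.56327702 0.10339339 0.074     ]
[  32   59   67   68 2874] [277.48782185 195.95059151] [0.56670036 0.10394436 0.078     ]
```

```bash
python3 -m inch '[0,-0.03,0.9,0,0,0,1,0,0,0.9,0,0,0,1,0,0,0.9,0,0,0,1,0,0,0.7,0,0,0,1,0,0,0.43,0,0,0,1]' 40
python3 -m inch '[0,0,0,0,0,0,1,0,0,0,0,0,0,-0.6,0,0,0,0,0,0,-1,0,0,0,0,0,0,-1,0,0,0,0,0,0,-1]'
python3 -m inch '[0,0,0,0,0,0,-1,0,0,0,0,0,0,-1,0,0,0,0,0,0,-1,0,0,0,0,0,0,-1,0,0,0,0,0,0,-1]'
```

```text
t: 2.25
tcp_pos: [0.5638, 0.1067, 0.0751]
eef_rot: [0.155, 0.988, -0.0, -0.002]
ft_force: [-0.5, -0.1, -0.7]
gripper_width: 0.0853
grasp_force: 0.0
t: 2.67
tcp_pos: [0.5669, 0.105, 0.0796]
eef_rot: [0.157, 0.988, 0.0, 0.001]
ft_force: [1.1, -0.6, -0.5]
gripper_width: 0.0384
grasp_force: 0.0
t: 3.08
tcp_pos: [0.5664, 0.104, 0.0792]
eef_rot: [0.157, 0.988, -0.0, 0.001]
ft_force: [-2.0, -2.7, 7.0]
gripper_width: 0.0188
grasp_force: 39.0
```

```bash
python3 -m inch '[0,0,-0.3,0,0,0,-1,0,0,-0.5,0,0,0,-1,0,0,-0.7,0,0,0,-1,0,0,-0.7,0,0,0,-1,0,0,-0.5,0,0,0,-1]'
python3 -m inch '[0,0,-0.3,0,0,0,-1,0,0,0,0,0,0,-1,0,0,0,0,0,0,-1]'
python3 look.py w3
```

```text
t: 3.5
tcp_pos: [0.5666, 0.1045, 0.1888]
eef_rot: [0.157, 0.988, 0.0, 0.001]
ft_force: [0.8, -0.3, -1.1]
gripper_width: 0.0183
grasp_force: 39.3
t: 3.75
tcp_pos: [0.5664, 0.1045, 0.1984]
eef_rot: [0.157, 0.988, 0.0, 0.001]
ft_force: [-0.8, 0.4, -1.2]
gripper_width: 0.019
grasp_force: 39.3
3.8 [0.5659 0.1045 0.1974] R [[-0.951, 0.31, -0.001], [0.31, 0.951, -0.0], [0.001, -0.0, -1.0]] yawY 71.95 [0.04 0.31 0.01 1.27 0.   0.35]
```

```bash
python3 -m inch '[0.3,0.36,0,0,0,0,-1,0.47,0.57,0,0,0,0,-1,0.55,0.66,0,0,0,0,-1,0.55,0.66,0,0,0,0,-1,0.55,0.66,0,0,0,0,-1]'
python3 -m inch '[0.55,0.66,0,0,0,0,-1,0.55,0.66,0,0,0,0,-1,0.55,0.66,0,0,0,0,-1,0.4,0.48,0,0,0,0,-1,0.22,0.26,0,0,0,0,-1]'
python3 -m inch '[0,0,0,0,0,0,-1,0,0,0.6,0,0,0,-1,0,0,0.8,0,0,0,-1,0,0,0.8,0,0,0,-1,0,0,0.8,0,0,0,-1]'
python3 -m inch '[0,0,0.5,0,0,0,-1,0,0,0.25,0,0,0,-1,0,0,0,0,0,0,-1,0,0,0,0,0,0,-1]'
```

```text
t: 4.22
tcp_pos: [0.509, 0.2462, 0.1965]
eef_rot: [0.157, 0.988, -0.001, -0.001]
ft_force: [0.7, 0.8, -0.4]
gripper_width: 0.0184
grasp_force: 39.3
t: 4.63
tcp_pos: [0.4557, 0.379, 0.1964]
eef_rot: [0.156, 0.988, -0.001, -0.001]
ft_force: [-0.9, 0.3, -1.6]
gripper_width: 0.0185
grasp_force: 39.3
t: 5.05
tcp_pos: [0.4577, 0.3755, 0.0763]
eef_rot: [0.157, 0.988, -0.0, -0.0]
ft_force: [-0.0, 0.9, -0.7]
gripper_width: 0.0183
grasp_force: 39.4
t: 5.38
tcp_pos: [0.458, 0.3763, 0.0483]
eef_rot: [0.157, 0.988, -0.0, -0.0]
ft_force: [0.6, -0.1, -0.3]
gripper_width: 0.0184
grasp_force: 39.3
```

```bash
python3 -m inch '[0,0,0.2,0,0,0,-1,0,0,0.15,0,0,0,-1,0,0,0,0,0,0,-1]'
python3 -m inch '[0,0,0.05,0,0,0,-1,0,0,0,0,0,0,-1]'
python3 -m inch '[0,0,0.05,0,0,0,-1,0,0,0,0,0,0,-1]'
python3 -m inch '[0,0,0.05,0,0,0,-1,0,0,0,0,0,0,-1]'
```

```text
t: 5.63
tcp_pos: [0.4575, 0.3767, 0.0337]
eef_rot: [0.157, 0.988, -0.0, -0.0]
ft_force: [0.1, 0.8, -1.3]
gripper_width: 0.0187
grasp_force: 39.3
t: 5.8
tcp_pos: [0.4576, 0.3769, 0.0322]
eef_rot: [0.157, 0.988, 0.0, 0.0]
ft_force: [0.2, -0.7, -1.2]
gripper_width: 0.0188
grasp_force: 39.3
t: 5.97
tcp_pos: [0.4575, 0.3769, 0.03]
eef_rot: [0.157, 0.988, -0.0, 0.0]
ft_force: [-0.5, -0.9, -1.8]
gripper_width: 0.0185
grasp_force: 39.3
t: 6.13
tcp_pos: [0.4577, 0.3771, 0.0292]
eef_rot: [0.157, 0.988, 0.0, 0.0]
ft_force: [-3.4, -0.9, 9.5]
gripper_width: 0.0189
grasp_force: 40.5
```

```bash
python3 -m inch '[0,0,0,0,0,0,-0.4,0,0,0,0,0,0,0,0,0,0,0,0,0,0.5,0,0,0,0,0,0,0.5,0,0,0,0,0,0,0.5]'
python3 -m inch '[0,0,-0.5,0,0,0,0.5,0,0,-0.9,0,0,0,0.5,0,0,-1,0,0,0,1,0,0,-1,0,0,0,1,0,0,-1,0,0,0,1]'
python3 -m inch '[-0.57,-0.68,-0.4,0,0,0,1,-0.57,-0.68,-0.3,0,0,0,1,-0.57,-0.68,0,0,0,0,1,-0.57,-0.68,0,0,0,0,1]'
python3 -m inch '[-0.57,-0.68,0,0,0,0,1,-0.57,-0.68,0,0,0,0,1,-0.57,-0.68,0,0,0,0,1,-0.57,-0.68,0,0,0,0,1,0,0,0,0,0,0,1]'
python3 -m inch '[0,0,0,0,0,0,1,0,0,0,0,0,0,1]'
python3 look.py w4
python3 - <<'E'
from h import *
save('side','side1')
d=cv2.imread('pics/side1.png');w=cv2.imread('pics/w4.png')
w=cv2.resize(w[130:270,190:350],(640,560),interpolation=cv2.INTER_CUBIC); d=cv2.resize(d[150:210,150:219],(160,139))
m=np.zeros((560,800,3),np.uint8); m[:,:640]=w; m[:139,640:]=d; cv2.imwrite('pics/m3.png',m)
E
```

```text
t: 6.55
tcp_pos: [0.4575, 0.3768, 0.0279]
eef_rot: [0.157, 0.988, -0.0, -0.0]
ft_force: [-0.5, -0.3, 0.1]
gripper_width: 0.064
grasp_force: 0.0
t: 6.97
tcp_pos: [0.4572, 0.3766, 0.2059]
eef_rot: [0.157, 0.988, -0.0, -0.0]
ft_force: [1.4, 0.5, 0.0]
gripper_width: 0.0854
grasp_force: 0.0
t: 7.3
tcp_pos: [0.5112, 0.2441, 0.2331]
eef_rot: [0.156, 0.988, 0.0, 0.001]
ft_force: [1.2, -1.3, -0.2]
gripper_width: 0.0855
grasp_force: 0.0
t: 7.72
tcp_pos: [0.5656, 0.1084, 0.2315]
eef_rot: [0.159, 0.987, -0.001, 0.0]
ft_force: [-0.5, 0.0, -0.5]
gripper_width: 0.0852
grasp_force: 0.0
t: 7.88
tcp_pos: [0.5635, 0.1134, 0.2319]
eef_rot: [0.157, 0.988, 0.0, -0.0]
ft_force: [-0.6, 0.0, 0.4]
gripper_width: 0.0852
grasp_force: 0.0
7.93 [0.5633 0.1141 0.232 ] R [[-0.951, 0.309, -0.0], [0.309, 0.951, 0.0], [0.0, 0.0, -1.0]] yawY 71.99 [0.05 0.3  0.08 1.35 0.   0.37]
```

View pics/m3.png

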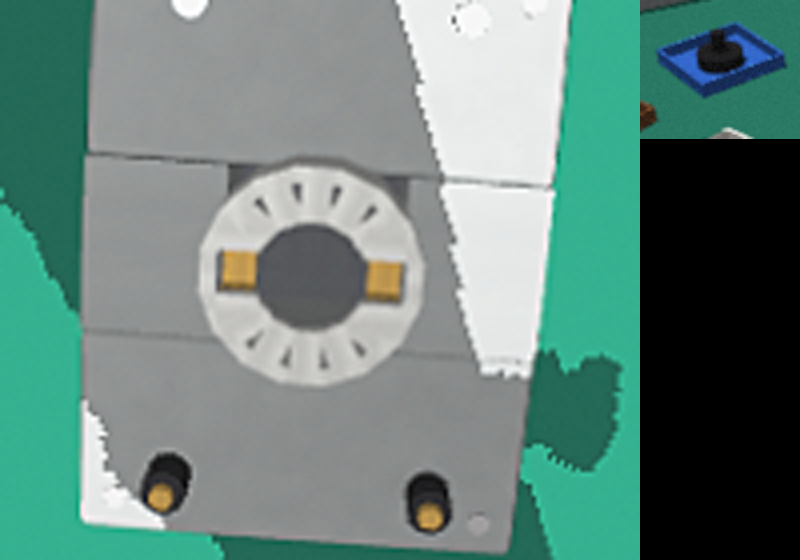

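The cap rests in the middle of the blue tray (crop top right). The socket is open, with slots in crop at (238,270) and (384,281), so its centre is at about (268,199) full-res. Next I'll rotate the tool to the insertion yaw and look again, which cancels camera bias.

```bash
python3 -m inch '[0,0,0,0,0,-0.23,1,0,0,0,0,0,-0.23,1,0,0,0,0,0,-0.23,1,0,0,0,0,0,-0.23,1,0,0,0,0,0,-0.23,1]' >/dev/null
python3 -m inch '[0,0,0,0,0,-0.23,1,0,0,0,0,0,-0.23,1,0,0,0,0,0,-0.23,1,0,0,0,0,0,-0.23,1,0,0,0,0,0,-0.23,1]' >/dev/null
python3 -m inch '[0,0,0,0,0,-0.23,1,0,0,0,0,0,-0.23,1,0,0,0,0,0,0,1,0,0,0,0,0,0,1]'
python3 look.py w5
cat > sock.py <<'E'
from h import *
import pickle
for n in('w4','w5'):
    c=pickle.load(open(f'c_{n}.pkl','rb')); im=cv2.imread(f'pics/{n}.png')
    hsv=cv2.cvtColor(im,cv2.COLOR_BGR2HSV); R=np.array(c['R']);t=np.array(c['t'])
    p=R@np.array([.567,.104,.07])+t; th=np.arctan2(np.hypot(*p[:2]),p[2]); u=np.array([c['cx'],c['cy']])+c['fx']*th*p[:2]/np.hypot(*p[:2])
    x,y=u.astype(int); w=32; sub=hsv[y-w:y+w,x-w:x+w]
    m=((sub[...,1]>90)&(sub[...,0]>10)&(sub[...,0]<30)&(sub[...,2]>110)).astype(np.uint8)
    k,l,s,cc=cv2.connectedComponentsWithStats(m); o=[i for i in range(1,k) if s[i,4]>20]; q=cc[o]+[x-w,y-w]
    print(n,'pred',u.round(1),[s[i].tolist() for i in o],q.round(1).tolist())
    P=np.array([atz(c,a,.067,True) for a in q]); d=P[1]-P[0]; print(P.round(4).tolist(),'mid',P[:2].mean(0).round(4),'ang',np.degrees(np.arctan2(d[1],d[0])))
    # dark bore
    m=((sub[...,2]<120)&(sub[...,1]<90)).astype(np.uint8);k,l,s,cc=cv2.connectedComponentsWithStats(m); i=l[w,w]; print('bore',s[i],cc[i]+[x-w,y-w],atz(c,cc[i]+[x-w,y-w],.068,True).round(4))
E
python3 sock.py
```

```text
t: 9.15
tcp_pos: [0.5633, 0.1145, 0.2322]
eef_rot: [-0.535, 0.845, -0.0, 0.0]
ft_force: [0.1, 0.4, -0.1]
gripper_width: 0.0854
grasp_force: 0.0
9.2 [0.5634 0.1143 0.2322] R [[-0.429, -0.903, 0.0], [-0.903, 0.429, 0.0], [-0.0, -0.0, -1.0]] yawY 154.59 [ 0.05  0.3   0.08  1.35  0.   -1.07]
w4 pred [269.8 199.9] [[8, 26, 9, 9, 72], [45, 29, 8, 9, 71]] [[249.5, 197.0], [285.5, 199.9]]
[[0.5588, 0.0858, 0.067], [0.5725, 0.1182, 0.067]] mid [0.5656 0.102  0.067 ] ang 67.04015452674369
bore [ 15  19  30  26 575] [267.14608696 198.66956522] [0.5655 0.1017 0.068 ]
w5 pred [271.  186.3] [[26, 6, 12, 8, 83], [28, 40, 12, 10, 86]] [[270.2, 163.4], [272.4, 198.4]]
[[0.5584, 0.0841, 0.067], [0.5714, 0.1159, 0.067]] mid [0.5649 0.1    0.067 ] ang 67.86023826575382
bore [ 19  13  28  29 592] [271.4222973  181.98648649] [0.5651 0.1007 0.068 ]
```

```bash
python3 -m inch '[0.87,-0.31,0,0,0,0,1,0.87,-0.31,0,0,0,0,1,0.87,-0.31,0,0,0,0,1,0.87,-0.31,0,0,0,0,1]' >/dev/null
python3 -m inch '[0.87,-0.31,0,0,0,0,1,0.87,-0.31,0,0,0,0,1,0.87,-0.31,0,0,0,0,1,0.87,-0.31,0,0,0,0,1]' >/dev/null
python3 -m inch '[0,0,0,0,0,0,1,0,0,0,0,0,0,1,0,0,0,0,0,0,1]'
python3 look.py w6
python3 - <<'E'
import cv2
w=cv2.imread('pics/w6.png'); cv2.imwrite('pics/w6c.png',cv2.resize(w[110:290,160:400],(800,600),interpolation=cv2.INTER_CUBIC))
E
```

```text
t: 10.12
tcp_pos: [0.5346, -0.1803, 0.232]
eef_rot: [-0.534, 0.845, 0.0, 0.0]
ft_force: [-0.5, 0.1, 1.0]
gripper_width: 0.0854
grasp_force: 0.0
10.17 [ 0.5347 -0.1798  0.2321] R [[-0.427, -0.904, -0.0], [-0.904, 0.427, 0.0], [-0.0, 0.0, -1.0]] yawY 154.71 [-0.47  0.28  0.06  1.35  0.   -1.6 ]
```

View pics/w6c.png

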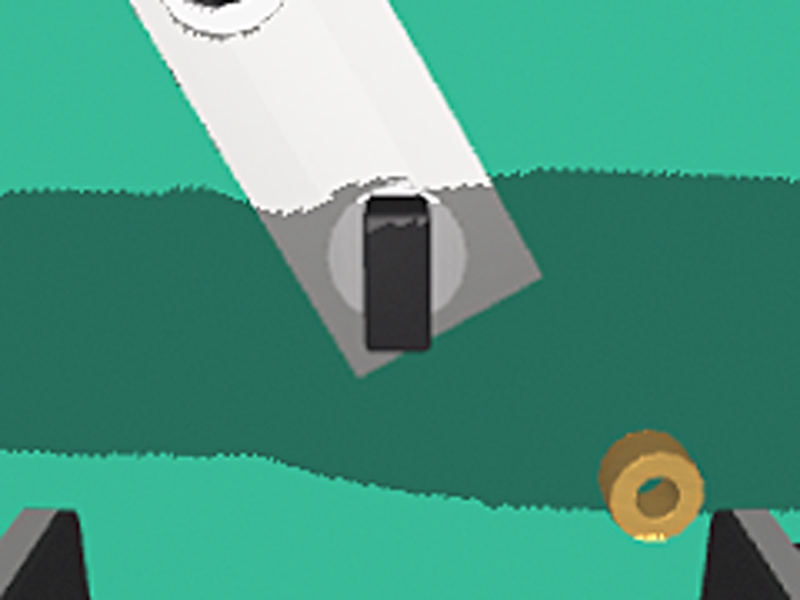

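The flat grip's top face is at crop x 366–431, y 213–350, so its centre is (279.6,194.6) full-res and it's aligned with the tool. The flange centre is at (279.3,186.8), and the spare stays at top left.

Run:
```python
from h import *
import pickle
c=pickle.load(open('c_w6.pkl','rb')); S=env.calibration('scene');D=env.calibration('side')
f=lambda x,y:(160+x*.3,110+y*.3)
print('top',atz(c,f(398.5,282),.098,True),'flange',atz(c,f(397.5,256),.061,True))
print('tri',tri(ray(c,f(398.5,282),True),ray(S,(218.5,198.2)),ray(D,(320,218.2))))
a,b=atz(c,f(398.5,213),.098,True),atz(c,f(398.5,350),.098,True); d=b-a;print(np.linalg.norm(d),np.degrees(np.arctan2(d[1],d[0])))
R4,R5=Ro.from_euler('z',72,degrees=True).as_matrix()[:2,:2],Ro.from_euler('z',154.6,degrees=True).as_matrix()[:2,:2]
b=np.linalg.solve(R4-R5,[.0005,.0015]); p=np.array([.5656,.1019])-R4@b; print('bias along y,(perp)',b, 'sock',p,'bias world now',R5@b)
```

```text
top [ 0.53174988 -0.18588255  0.098     ] flange [ 0.53214699 -0.18533203  0.061     ]
tri [ 0.53233921 -0.18289252  0.0996449 ]
0.03680342026294648 64.67480626546642
bias along y,(perp) [0.00079738 0.00089386] sock [0.56620371 0.10086543] bias world now [-0.00110371 -0.00046543]
```

```bash
python3 -m inch '[0.135,-0.02,0.8,0,0,0,1,0,0,0.9,0,0,0,1,0,0,0.9,0,0,0,1,0,0,0.8,0,0,0,1,0,0,0.5,0,0,0,1]' 80 >/dev/null
python3 -m inch '[0,0,0.25,0,0,0,1,0,0,0,0,0,0,1,0,0,0,0,0,0,1]'
python3 -m inch '[0,0,0,0,0,0,-0.4,0,0,0,0,0,0,-0.6,0,0,0,0,0,0,-1,0,0,0,0,0,0,-1,0,0,0,0,0,0,-1]'
python3 -m inch '[0,0,0,0,0,0,-1,0,0,0,0,0,0,-1,0,0,0,0,0,0,-1,0,0,0,0,0,0,-1,0,0,0,0,0,0,-1]'
```

```text
t: 10.83
tcp_pos: [0.5337, -0.1852, 0.0668]
eef_rot: [-0.536, 0.844, -0.0, 0.0]
ft_force: [-0.8, -0.8, 0.2]
gripper_width: 0.0857
grasp_force: 0.0
t: 11.25
tcp_pos: [0.5333, -0.1861, 0.0666]
eef_rot: [-0.535, 0.845, -0.0, 0.0]
ft_force: [-0.3, 0.7, -0.9]
gripper_width: 0.0259
grasp_force: 0.0
t: 11.67
tcp_pos: [0.5331, -0.186, 0.0665]
eef_rot: [-0.536, 0.845, -0.0, 0.0]
ft_force: [-1.9, 0.6, 6.4]
gripper_width: 0.0169
grasp_force: 77.9
```

```bash
python3 -m inch '[0,0,-0.2,0,0,0,-1,0,0,-0.5,0,0,0,-1,0,0,-0.8,0,0,0,-1,0,0,-0.8,0,0,0,-1,0,0,-0.4,0,0,0,-1]'
python3 -m inch '[-0.3,0.1,0,0,0,-0.03,-1,-0.6,0.2,0,0,0,-0.03,-1,-0.8,0.27,0,0,0,-0.03,-1,-0.8,0.27,0,0,0,0,-1,-0.8,0.27,0,0,0,0,-1]' >/dev/null
python3 -m inch '[-0.8,0.27,0,0,0,0,-1,-0.8,0.27,0,0,0,0,-1,-0.8,0.27,0,0,0,0,-1,-0.6,0.2,0,0,0,0,-1,-0.5,0.17,0,0,0,0,-1]'
python3 -m inch '[0,0,0,0,0,0,-1,0,0,0,0,0,0,-1,0,0,0,0,0,0,-1]'
cat > st.py <<'E'
from h import *
o=env.get_obs();R=Ro.from_quat(o['eef_rot']).as_matrix();p=o['tcp_pos'];T=np.array([.5658,.1001,p[2]])
print(round(o['t'],2),p.round(4),'yawY',np.degrees(np.arctan2(R[1,1],R[0,1])).round(2),'F',o['ft_force'].round(1),'M',o['ft_torque'].round(2),'grip',round(float(o['grasp_force']),1),'to go tool/40mm',(R.T@(T-p)/.04).round(3),'tilt',np.degrees(np.arccos(-R[2,2])).round(2),'j6',o['joint_pos'][5].round(2))
E
python3 st.py; python3 look.py w7
```

```text
t: 12.08
tcp_pos: [0.5338, -0.1863, 0.178]
eef_rot: [-0.536, 0.844, -0.002, 0.001]
ft_force: [0.2, -0.8, -0.7]
gripper_width: 0.0172
grasp_force: 78.1
t: 12.92
tcp_pos: [0.5538, 0.103, 0.1731]
eef_rot: [-0.556, 0.831, 0.001, -0.001]
ft_force: [0.3, -0.5, -1.0]
gripper_width: 0.017
grasp_force: 78.3
t: 13.17
tcp_pos: [0.5542, 0.1003, 0.1734]
eef_rot: [-0.556, 0.831, 0.0, -0.001]
ft_force: [-0.3, -0.5, -1.9]
gripper_width: 0.0168
grasp_force: 78.3
13.17 [0.5542 0.1003 0.1734] yawY 157.5 F [-0.3 -0.5 -1.9] M [-0.01  0.01 -0.01] grip 78.3 to go tool/40mm [-0.107 -0.27  -0.   ] tilt 0.07 j6 -1.15
13.22 [0.5543 0.0998 0.1736] R [[-0.383, -0.924, -0.001], [-0.924, 0.383, -0.0], [0.001, 0.001, -1.0]] yawY 157.45 [ 0.03  0.3  -0.06  1.21 -0.   -1.15]
```

```bash
python3 -m inch '[-0.107,-0.27,0.3,0,0,0,-1,0,0,0.4,0,0,0,-1,0,0,0.4,0,0,0,-1,0,0,0,0,0,0,-1,0,0,0,0,0,0,-1]' >/dev/null; python3 st.py
python3 -m inch '[0,0,0,0,0,0,-1]' >/dev/null; python3 st.py;python3 -m inch '[0,0,0,0,0,0,-1]' >/dev/null; python3 st.py
```

```text
13.63 [0.5661 0.0992 0.1291] yawY 157.39 F [-0.3  0.5 -0.3] M [-0.01 -0.02 -0.01] grip 78.2 to go tool/40mm [-0.017  0.016  0.   ] tilt 0.13 j6 -1.15
13.72 [0.5668 0.0995 0.1305] yawY 157.41 F [-0.1  0.4 -1.7] M [-0.02 -0.09  0.05] grip 78.2 to go tool/40mm [-0.004  0.028 -0.   ] tilt 0.02 j6 -1.15
13.8 [0.5669 0.0998 0.1309] yawY 157.43 F [ 0.1 -0.4 -1.8] M [-0.01  0.01 -0.02] grip 78.2 to go tool/40mm [ 0.003  0.029 -0.   ] tilt 0.08 j6 -1.15
```

```bash
python3 -m inch '[0,0.025,0.15,0,0,0,-1,0,0,0.15,0,0,0,-1,0,0,0,0,0,0,-1]' >/dev/null; python3 st.py
python3 -m inch '[0,0,0.1,0,0,0,-1,0,0,0,0,0,0,-1]' >/dev/null; python3 st.py
python3 -m inch '[0,0,0.08,0,0,0,-1,0,0,0,0,0,0,-1]' >/dev/null; python3 st.py
```

```text
14.05 [0.5647 0.1005 0.117 ] yawY 157.47 F [-0.3 -0.4 -1.1] M [-0.06 -0.   -0.04] grip 78.2 to go tool/40mm [-0.001 -0.028 -0.   ] tilt 0.07 j6 -1.15
14.22 [0.565  0.1005 0.1134] yawY 157.47 F [-1.2  0.1 -2.6] M [0.06 0.01 0.02] grip 78.2 to go tool/40mm [ 0.002 -0.021 -0.   ] tilt 0.04 j6 -1.15
14.38 [0.5652 0.1006 0.1104] yawY 157.47 F [ 0.2  0.4 -0.7] M [ 0.09  0.   -0.  ] grip 78.2 to go tool/40mm [ 0.005 -0.018 -0.   ] tilt 0.02 j6 -1.15
```

```bash
python3 -m inch '[0,0,0.1,0,0,0,-1,0,0,0,0,0,0,-1]' >/dev/null; python3 st.py
python3 -m inch '[0,0,0.08,0,0,0,-1,0,0,0,0,0,0,-1]' >/dev/null; python3 st.py
python3 -m inch '[0,0,0.08,0,0,0,-1,0,0,0,0,0,0,-1]' >/dev/null; python3 st.py
```

```text
14.55 [0.5651 0.1006 0.1063] yawY 157.47 F [-1.4  0.9 -2.5] M [0.1  0.01 0.01] grip 78.2 to go tool/40mm [ 0.004 -0.02  -0.   ] tilt 0.03 j6 -1.15
14.72 [0.5651 0.1006 0.1032] yawY 157.47 F [ 0.2  2.1 -1.8] M [ 0.2   0.05 -0.01] grip 78.2 to go tool/40mm [ 0.005 -0.02  -0.   ] tilt 0.03 j6 -1.15
14.88 [0.5652 0.1005 0.1   ] yawY 157.47 F [-0.3 -0.3 -2.7] M [0.25 0.02 0.01] grip 78.1 to go tool/40mm [ 0.005 -0.018 -0.   ] tilt 0.02 j6 -1.15
```

```bash
python3 -m inch '[0,0,0.08,0,0,0,-1,0,0,0.08,0,0,0,-1,0,0,0,0,0,0,-1]' >/dev/null; python3 st.py
python3 -m inch '[0,0,0.06,0,0,0,-1,0,0,0,0,0,0,-1]' >/dev/null; python3 st.py
python3 -m inch '[0,0,0.06,0,0,0,-1,0,0,0,0,0,0,-1]' >/dev/null; python3 st.py
```

```text
15.13 [0.5651 0.1005 0.0934] yawY 157.47 F [ 0.1  2.  -3.4] M [0.4  0.01 0.03] grip 78.1 to go tool/40mm [ 0.003 -0.021 -0.   ] tilt 0.04 j6 -1.15
15.3 [0.5653 0.1006 0.0916] yawY 157.47 F [0.1 1.9 0.2] M [ 0.45  0.27 -0.05] grip 78.7 to go tool/40mm [ 0.006 -0.017 -0.   ] tilt 0.01 j6 -1.15
15.47 [0.5653 0.1006 0.0894] yawY 157.47 F [-2.2  2.1  3.1] M [ 0.5   0.47 -0.01] grip 79.1 to go tool/40mm [ 0.006 -0.017  0.   ] tilt 0.01 j6 -1.15
```

```bash
python3 -m inch '[-0.015,0,0,0,0,0,-1,0,0,0,0,0,0,-1]' >/dev/null; python3 st.py
python3 -m inch '[0,0,0.07,0,0,0,-1,0,0,0,0,0,0,-1]' >/dev/null; python3 st.py
python3 -m inch '[0,0,0.06,0,0,0,-1,0,0,0,0,0,0,-1]' >/dev/null; python3 st.py
```

```text
15.63 [0.5654 0.1007 0.0894] yawY 157.45 F [-3.3 -0.6  4.2] M [-0.13  0.7   0.  ] grip 79.1 to go tool/40mm [ 0.01  -0.016  0.   ] tilt 0.05 j6 -1.15
15.8 [0.5655 0.1008 0.0865] yawY 157.45 F [-4.2  0.1  5.3] M [-0.14  0.78  0.03] grip 79.3 to go tool/40mm [ 0.012 -0.013  0.   ] tilt 0.03 j6 -1.15
15.97 [0.5655 0.1008 0.0843] yawY 157.46 F [-4.  -0.2  6.1] M [-0.08  0.91 -0.04] grip 79.6 to go tool/40mm [ 0.013 -0.013  0.   ] tilt 0.03 j6 -1.15
```

```bash
python3 -m inch '[0.005,0.013,0,0,0,0,-1,0,0,0,0,0,0,-1]' >/dev/null; python3 st.py
python3 -m inch '[0,0,0.04,0,0,0,-1,0,0,0,0,0,0,-1]' >/dev/null; python3 st.py
python3 -m inch '[0,0,0.025,0,0,0,-1,0,0,0,0,0,0,-1]' >/dev/null; python3 st.py
```

```text
16.13 [0.5654 0.1008 0.0846] yawY 157.45 F [-2.5 -0.2  6.1] M [-0.09  0.57  0.  ] grip 79.5 to go tool/40mm [ 0.012 -0.015  0.   ] tilt 0.07 j6 -1.15
16.3 [0.5655 0.1008 0.0833] yawY 157.45 F [-2.7  0.4  9.3] M [-0.12  0.73  0.06] grip 79.9 to go tool/40mm [ 0.012 -0.015  0.   ] tilt 0.09 j6 -1.15
16.47 [0.5655 0.1008 0.0832] yawY 157.45 F [-5.1  0.8 17.4] M [-0.06  1.37 -0.05] grip 81.2 to go tool/40mm [ 0.014 -0.013  0.   ] tilt 0.14 j6 -1.15
```

```bash
python3 -m inch '[0.004,0.012,0,0,0,0.1,-1,0,0,0,0,0,0.2,-1,0,0,0,0,0,0.2,-1,0,0,0,0,0,0.2,-1]' >/dev/null; python3 st.py
python3 -m inch '[0,0,0,0,0,0.2,-1,0,0,0,0,0,0.2,-1,0,0,0,0,0,0,-1]' >/dev/null; python3 st.py
```

```text
16.8 [0.565  0.1006 0.0832] yawY 136.15 F [-6.4 -2.2 17.3] M [-0.43  1.48  0.09] grip 81.0 to go tool/40mm [-0.005 -0.022  0.   ] tilt 0.15 j6 -0.77
17.05 [0.5647 0.1005 0.0832] yawY 124.07 F [-6.8 -0.9 18.2] M [-0.47  1.66  0.07] grip 81.1 to go tool/40mm [-0.016 -0.024  0.   ] tilt 0.12 j6 -0.56
```

```bash
python3 -m inch '[0.0145,0.01,0,0,0,0.2,-1,0,0,0,0,0,0.2,-1,0,0,0,0,0,0.2,-1,0,0,0,0,0,0.2,-1,0,0,0,0,0,0,-1]' >/dev/null; python3 st.py
python3 -m inch '[0,0,0,0,0,0.2,-1,0,0,0,0,0,0.2,-1,0,0,0,0,0,0.2,-1,0,0,0,0,0,0.2,-1,0,0,0,0,0,0,-1]' >/dev/null; python3 st.py
```

```text
17.47 [0.564  0.1007 0.0832] yawY 100.08 F [-6.6 -1.3 18.4] M [-0.4   1.65  0.11] grip 81.1 to go tool/40mm [-0.041 -0.021  0.   ] tilt 0.12 j6 -0.15
17.88 [0.5636 0.1009 0.0831] yawY 76.1 F [-8.9  0.6 20.5] M [-0.12  2.1   0.15] grip 81.4 to go tool/40mm [-0.06  -0.007  0.   ] tilt 0.06 j6 0.27
```

```bash
python3 -m inch '[0,0,0,0,0,0.2,-1,0,0,0,0,0,0,-1]' >/dev/null; python3 st.py
python3 -m inch '[0,0,0,0,0,0.14,-1,0,0,0,0,0,0,-1]' >/dev/null; python3 st.py
python3 -m inch '[0,0,0,0,0,0.06,-1,0,0,0,0,0,0,-1]' >/dev/null; python3 st.py
```

```text
18.05 [0.5635 0.1011 0.0832] yawY 70.14 F [-9.1 -0.1 19.3] M [0.03 2.2  0.15] grip 81.4 to go tool/40mm [-0.063 -0.002  0.   ] tilt 0.05 j6 0.38
18.22 [0.5637 0.1011 0.0832] yawY 66.04 F [-8.2 -0.2 19.2] M [0.15 1.9  0.15] grip 81.3 to go tool/40mm [-0.057 -0.001  0.   ] tilt 0.08 j6 0.45
18.38 [0.5639 0.1011 0.0832] yawY 64.38 F [-7.1 -0.2 18.3] M [0.17 1.75 0.13] grip 81.1 to go tool/40mm [-0.053 -0.003  0.   ] tilt 0.1 j6 0.48
```

```bash
python3 -m inch '[0,0,0,0,0,0.08,-1,0,0,0,0,0,0,-1]' >/dev/null; python3 st.py
python3 -m inch '[-0.015,0,0,0,0,0,-1,0,0,0,0,0,0,-1]' >/dev/null; python3 st.py
python3 -m inch '[0,0,0,0,0,0.06,-1,0,0,0,0,0,0,-1]' >/dev/null; python3 st.py
```

```text
18.55 [0.5642 0.1015 0.0832] yawY 61.96 F [-5.   2.7 17.7] M [0.61 1.42 0.24] grip 81.0 to go tool/40mm [-0.051 -0.012  0.   ] tilt 0.14 j6 0.52
18.72 [0.5643 0.1014 0.0832] yawY 62.11 F [-7.8  3.8 17.9] M [0.78 1.85 0.21] grip 81.2 to go tool/40mm [-0.048 -0.012  0.   ] tilt 0.11 j6 0.52
18.88 [0.5643 0.1014 0.0832] yawY 60.24 F [-8.6  2.5 19.6] M [0.82 1.8  0.56] grip 81.3 to go tool/40mm [-0.048 -0.011  0.   ] tilt 0.11 j6 0.55
```

```bash
python3 -m inch '[0.03,0,0,0,0,-0.02,-1,0,0,0,0,0,0,-1,0,0,0,0,0,0,-1]' >/dev/null; python3 st.py
python3 - <<'E'
from h import *
a,_=save('scene','s2');b,_=save('side','d2')
f=lambda i,x,y:cv2.resize(i[y:y+100,x:x+67],(400,600),interpolation=cv2.INTER_CUBIC)
cv2.imwrite('pics/fin.png',np.hstack([f(a,305,170),f(b,228,115)])[:,:,::-1])
E
```

```text
19.13 [0.5642 0.1015 0.0832] yawY 60.9 F [-3.4  0.8 15.9] M [0.27 0.99 0.4 ] grip 80.7 to go tool/40mm [-0.052 -0.012  0.   ] tilt 0.19 j6 0.54
```

View pics/fin.png

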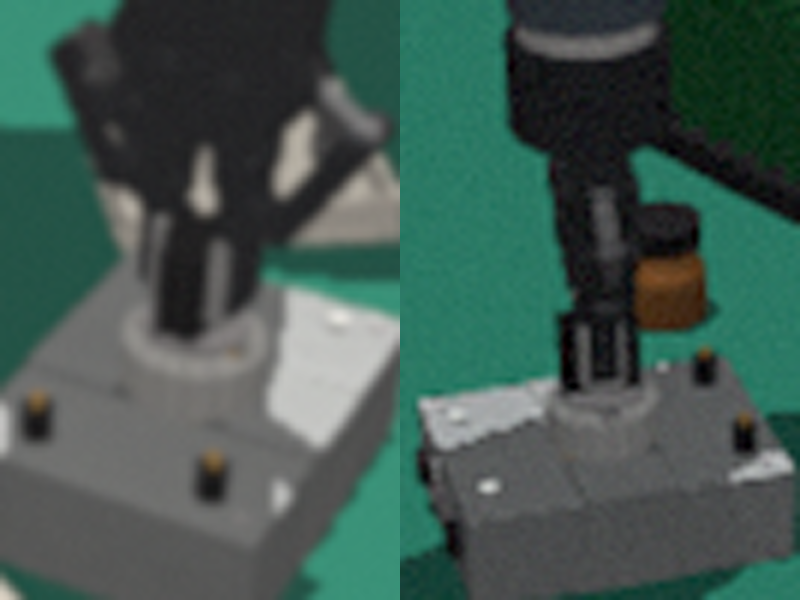

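Both views show the plug upright in the collar with its flange near the face, the grip turned across the slots, and the fingers still closed on it. Forces show it against both stops, so I'll hand in.

```bash
python3 -m inch '[0,0,0,0,0,0,-1,0,0,0,0,0,0,-1]' >/dev/null; python3 st.py; python3 -c "
from plant import env; print(env.close_job())"
```

```text
19.4 [0.5642 0.1015 0.0832] yawY 60.9 F [-3.8  1.4 15.8] M [0.32 1.03 0.38] grip 80.7 to go tool/40mm [-0.053 -0.012  0.   ] tilt 0.18 j6 0.54
the job is handed in; nothing more can be done
None
```

I handed the job in at 19.4 s, with no verdict returned: the cap is in the blue tray, and the plug is still gripped (about 81 N), pressed home and turned about 97° clockwise, with force and torque readings at both stops.

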